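# Load a sedimentation stick in the tube reader and set its magnifier

### The job

Swing the tube reader's magnifier out of the way, at least 70 degrees clockwise from pointing straight across at the sloping sleeve; then take the long sample stick from its cradle, push it tip first about halfway into the sleeve, let go, take a fresh grip on its back third and push it fully home. Then swing the magnifier back until its arm points along the green index vane, and leave it there. Do not drop the stick, turn the green vane or disturb the other things on the bench.

Things in the scene. Friction and masses are not known exactly. Their poses are not given: they have to be found in the camera images.
- reader: Tube reader, fixed: white base plate 220 x 290 x 16 mm. Origin on the bench under the sleeve; x points (level) along the sleeve towards its open mouth, away from the robot, y to the left, z up. It carries the sleeve above x axis (y = 0) on black blocks, and a 26 mm steel column at x = 0, y = -180 mm with a white dial, the green vane and the magnifier arm.
- sleeve: Clear plastic sleeve, fixed on the reader: round bore 26 mm wide, 110 mm deep, outside 36 mm. Origin at the centre of the bore's closed bottom (75 mm above the bench); x runs up along the bore axis to the mouth, rising 0.48 rad (27.5 degrees) above level; y is level. A stick left partway in stays by friction, its back end sagging up to 0.1 rad below the bore axis; lift it back into line as you push, or it binds.
- sleeve_mouth (a point): Centre of the sleeve's mouth, on the bore axis, 110 mm from the bottom, in a blue funnel 54 mm across and 44 mm inside at its lip, narrowing to the bore 13 mm further down.
- stick: Closed rigid sample stick, loose, 180 mm long, 20 mm in diameter, about 70 g: white tip bevelled over its last 8 mm, red middle, white upper part, blue back end (last 22 mm). Origin at mid-length on its axis; x runs from the tip (x = -90 mm) to the blue back end (x = +90 mm). At the start it lies level in the cradle, its axis 60 mm above the bench, tip towards the robot's side. Fully home, 70 mm of it stays outside the sleeve.
- stick_tip (a point): Centre of the stick's tip face.
- cradle: Grey fixed cradle, base 150 x 70 x 12 mm, two 12 mm thick uprights 46 mm wide at x = -58 and +58 mm, slotted, tops 64 mm above the bench, holding the stick along its x axis; 104 mm free between them. Origin on the bench at its centre.
- magnifier (a joint): Angle (rad) of the magnifier arm about the upright column; 0 = the arm points straight across (reader +y) to the sleeve, grows clockwise seen from above (towards reader +x); stops at -0.4 and 1.65. Friction holds it wherever it is released; turning takes about 0.22 N m. Arm centre line 165 mm above the bench, 14 mm thick; lens ring 76 mm across, centred 165 mm from the column axis. It starts over the sleeve.
- post (a point): Orange upright round post on the magnifier arm, 24 mm in diameter, standing from the arm's top (172 mm above the bench) to 233 mm, 110 mm from the column axis; this point is on its axis 210 mm above the bench, a good place to grip it from above. Moves with the arm in a circle.
- column (a point): Point on the column's axis, the pivot of the magnifier arm, 165 mm above the bench.
- lens (a point): Centre of the magnifier's lens.
- index (a joint): Angle (rad) of the green vane, same zero and direction as for the magnifier; the magnifier is set right when both are equal. The vane is a flat green arrow just below the arm, 30 mm wide, reaching 100 mm from the column axis, stiff to turn; it must stay.
- index_tip (a point): Tip of the green vane, 95 mm from the column axis, 124 mm above the bench.
- reagent: Bystander: white bottle, 60 mm wide, 140 mm tall; origin under its centre.
- jar: Bystander: clear jar with red lid, 52 mm wide, 70 mm tall; origin under its centre.
- marker: Bystander: black marker pen lying on the bench, 130 mm long, 16 mm thick.
- tube_rack: Bystander: yellow tube rack with capped tubes, 80 x 160 mm, 96 mm tall; origin under its centre.
- slide_box: Bystander: blue slide box, 90 x 120 x 35 mm; origin under its centre.
- cup: Bystander: grey cup, 70 mm wide, 80 mm tall; origin under its centre.
Not all that is in view belongs to the job. What is shaped like the stick but purple is not meant.

How it is judged:
By the outcome, as a careful person would: the job done as asked, in the order asked, and still so for the second after the job is handed in, with the robot touching nothing.
It also fails if it takes over 67 s, if anything falls off the work surface, if the arm or the gripper's body presses on something with over 40 N, if the wrist force passes 120 N, or if a joint passes its speed limit or range.

### The arm

A 6-joint arm with a two-finger parallel gripper is mounted at the origin on the work surface. World frame = base frame: x ahead of the robot, y to its left, z up, the work surface at z = 0. Lengths are in m, angles in rad, forces in N, time in s.
With the tool pointing down it reaches from about 0.25 to 0.775 m from the base axis. Payload 4 kg.
Tool frame: the origin (TCP) lies midway between the tips of the shut fingers; the grasp point (between the pads) lies 19 mm behind it; z points along the fingers, y is the line along which they close (so a half turn about z gives the same grasp; the last joint's range is limited). The gripper opens to 94 mm and grips with 3 to 60 N. Pads are 16 mm wide; open, the fingers measure 119 mm over their backs; the gripper's body (75 mm by 177 mm) begins 78 mm behind the grasp point.
Start: joints at [1.014, 0.087, 1.371, -0, 1.684, -0.103], TCP at [0.241, 0.494, 0.206] pointing down, gripper open.
Joint ranges: [-3.1, 3.1], [-0.76, 2.03], [0.27, 2.55], [-1.08, 4.22], [0.17, 2.65], [-2.57, 2.57]. Speed limits (rad/s): [2.79, 2.79, 3.14, 3.14, 3.14, 3.14].

### API

Orientations are given as [roll, pitch, yaw] about the fixed x, y, z axes, in that order (R = Rz(yaw) Ry(pitch) Rx(roll)).
In Python, from bench import get_obs, snapshot, close_job gives the robot as it stands. The module is installed in compiled form; this text tells all that it offers.
- The arm moves only by the tool drive_tool, never from a script. Its argument "commands" is a list of rows, each a list of 6 numbers: the shift along the tool's x, y, z in units of 0.04 m (1.0 is 0.04 m), then the turn, a rotation vector about the tool's x, y, z in units of 0.1 rad (1.0 is 0.1 rad). In form: [[dx, dy, dz, wx, wy, wz], ...]. A call has 1 to 20 rows; each row shifts and turns the commanded pose from where the row before left it, along the tool's axes as they then stand; what a row does not reach is not made up. A row lasts 1/8 s, in which the tool goes at most 62.5 mm and 10.7 degrees, less where a joint would pass 70% of its speed; a pose out of reach is approached as far as the arm can. A call with a number of a shift or a turn outside -1 to 1 is refused whole. A call with a gripper value outside its range is refused whole. "gripper" is the closure, from 0 (fully open) to 1 (shut), set as the call begins (left out, the last holds). The fingers move at their own pace and stop on an object; the grip force is fixed at half the most. Time passes only in rows, so rows that do not move let the fingers close. It gives the time, the measured TCP pose, the force, the opening and the grip force at its end, in the units of the state.
- get_obs(): the state, without advancing time (a new reading comes with each control period).
- snapshot(name): name is "scene" or "side" or "wrist"; returns a dict with "image" (480x640x3 uint8, blue, green, red), "range_z" (480x640 float32, m along the optical axis (not along the pixel's ray), 0 where there is no reading), "fx", "fy", "cx", "cy" (pixels), "rvec" (rotation vector, rad) and "tvec" (3), from world to camera coordinates, as OpenCV has them. Camera axes: x right, y down, z forward; pixel columns grow to the right and rows downward; lengths in m; the calibration is good to about 2 mm. A picture is of the moment at which its call begins.
- close_job(): hands the job in; it is judged then, once.
The state is a dict: "time": time; "joint_positions": joint angles; "qvel": joint speeds; "joint_torque": joint torques, N m; "tool_pos": TCP position; "ee_rot": TCP orientation; "wrist_force": force on the tool from outside, world axes, zero at the start; "wrist_torque": the same for the moment, N m; "width": finger opening in m; "finger_force": force on a finger pad.
Only numpy, scipy, OpenCV 4.12 (cv2) and the standard library are available. Lean on these libraries where they do the work, as an engineer would, in place of code of your own. Each camera call takes 0.05 s, during which the arm holds its last target. There are 200 camera calls.

## Working session

There is one attempt and no reset: what is moved stays moved. The work goes in short steps, Python scripts to look and compute and a tool call to move; the robot and the scene stay as the last step left them, time stands still between calls to the robot, and variables do not carry over. Pictures are saved under pics/ and viewed, at most 10 in all, crops included, and the job is handed in when it is done.

Besides the shell and the picture viewer there is one more tool, called in YAML: its name, and indented under it one key for each argument. drive_tool: Moves the arm, as the interface text tells. Its arguments: {"type":"object","properties":{"commands":{"type":"array"},"gripper":{"type":"number"}},"required":["commands"]}

```bash
mkdir -p pics
python3 - <<'E'
from bench import get_obs, snapshot
import cv2, numpy as np, pickle
o=get_obs(); print({k:np.round(v,3) for k,v in o.items()})
d={}
for n in("scene","side"):
    s=snapshot(n); d[n]=s; cv2.imwrite(f"pics/{n}0.png",s["image"])
    R=cv2.Rodrigues(np.array(s["rvec"]))[0]; print(n,s["fx"],-R.T@np.array(s["tvec"]).ravel(),R[2])
pickle.dump(d,open("d0.pkl","wb"))
E
```

```text
{'time': np.float64(0.0), 'joint_positions': array([ 1.014,  0.088,  1.372, -0.   ,  1.684, -0.103]), 'qvel': array([ 0.001, -0.001, -0.002,  0.   ,  0.001,  0.   ]), 'joint_torque': array([-1.0000e-03, -3.4018e+01, -3.0243e+01,  7.2000e-02,  3.3000e-02,
       -0.0000e+00]), 'tool_pos': array([0.241, 0.494, 0.204]), 'ee_rot': array([-3.139, -0.   ,  2.688]), 'wrist_force': array([ 0.251, -0.058,  0.159]), 'wrist_torque': array([-0.06 , -0.007,  0.008]), 'finger_force': np.float64(0.0), 'width': np.float64(0.094)}
scene 532.0407414033813 [1.22160772 0.70887042 1.02155626] [-0.53129726 -0.52036477 -0.6685385 ]
side 451.99691489139025 [0.47329473 0.98375444 0.78951717] [ 0.04788183 -0.83193694 -0.55280038]
```

View pics/scene0.png

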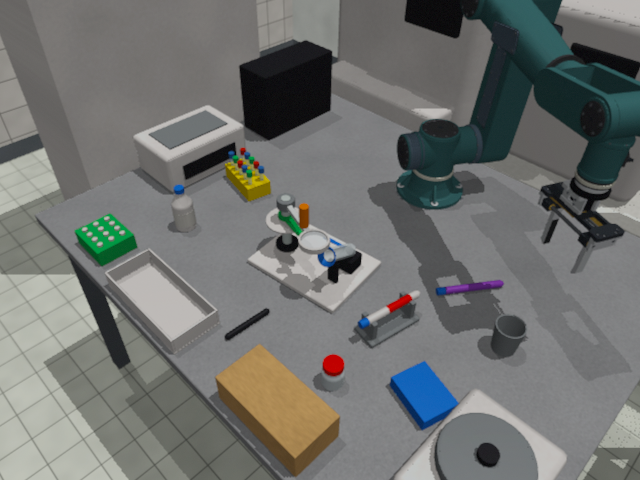

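View pics/side0.png

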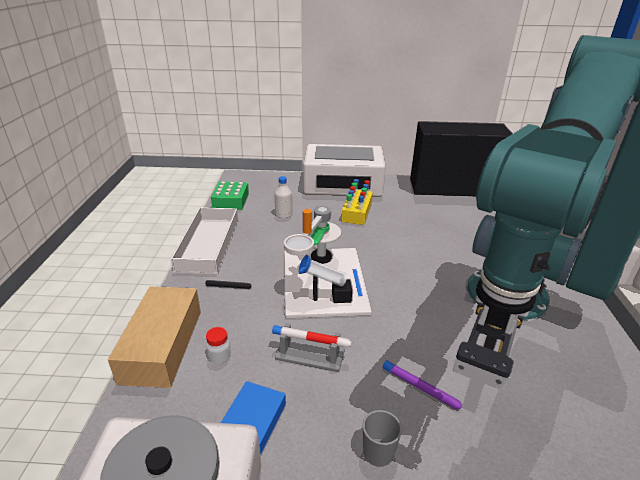

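The scene view shows the reader with its column at about (287,215), orange post (304,215), lens (314,241), funnel (326,257), and the stick running from its blue end at (364,323) to its tip at (417,295). In the side view the stick runs (276,330)–(348,343), the funnel is at (305,264) and the post at (307,220). The purple decoy is at (470,287) in the scene view.

```bash
cat > h.py <<'E'
import numpy as np, cv2
def cloud(s):
    z=s["range_z"]; v,u=np.indices(z.shape)
    P=np.stack([(u-s["cx"])/s["fx"]*z,(v-s["cy"])/s["fy"]*z,z],-1)
    R=cv2.Rodrigues(np.array(s["rvec"]))[0]
    W=(P-np.array(s["tvec"]).ravel())@R
    W[z==0]=np.nan
    return W
def hsv(s): return cv2.cvtColor(s["image"],cv2.COLOR_BGR2HSV)
C={"red":[(0,150,80),(6,255,255)],"orange":[(8,150,80),(18,255,255)],"green":[(50,120,40),(80,255,255)],"blue":[(100,140,40),(122,255,255)],"white":[(0,0,120),(180,50,255)]}
def mask(s,c,box=None,W=None):
    m=cv2.inRange(hsv(s),*map(np.array,C[c]))>0
    if box is not None:
        W=cloud(s) if W is None else W
        with np.errstate(invalid="ignore"):
            for i in range(3): m&=(W[...,i]>box[i][0])&(W[...,i]<box[i][1])
    return m
def rayz(s,u,v,z):
    R=cv2.Rodrigues(np.array(s["rvec"]))[0]; c=-R.T@np.array(s["tvec"]).ravel()
    d=R.T@np.array([(u-s["cx"])/s["fx"],(v-s["cy"])/s["fy"],1]); return c+d*(z-c[2])/d[2]
E
python3 - <<'E'
import pickle,numpy as np,cv2
from h import *
np.set_printoptions(precision=4,suppress=True)
d=pickle.load(open("d0.pkl","rb"))
for n,s in d.items():
    W=cloud(s)
    print(n)
    for c in ("red","orange","green","blue"):
        m=mask(s,c,((.1,.9),(-.6,.6),(.03,.3)),W).astype(np.uint8)
        k,l,st,ce=cv2.connectedComponentsWithStats(m)
        for i in range(1,k):
            if st[i,4]>25:
                p=W[l==i]; print(c,st[i,4],ce[i].round(),"med",np.median(p,0),"lo",np.percentile(p,3,axis=0),"hi",np.percentile(p,97,axis=0))
    m=mask(s,"white",((.2,.9),(-.5,.5),(.009,.024)),W).astype(np.uint8)
    k,l,st,ce=cv2.connectedComponentsWithStats(m)
    for i in range(1,k):
        if st[i,4]>500:
            q=np.float32([rayz(s,u,v,.016)[:2] for v,u in np.argwhere(l==i)])
            r=cv2.minAreaRect(q); print("plate",ce[i],r,cv2.boxPoints(r).tolist())
E
```

```text
scene
red 26 [242. 151.] med [ 0.3691 -0.4687  0.0942] lo [ 0.3612 -0.478   0.0796] hi [ 0.376  -0.4607  0.0987]
red 26 [240. 163.] med [ 0.4194 -0.4163  0.0936] lo [ 0.4025 -0.4396  0.0754] hi [ 0.4286 -0.4111  0.1006]
red 202 [399. 303.] med [0.4932 0.2671 0.0688] lo [0.4619 0.2551 0.06  ] hi [0.5244 0.2769 0.0731]
red 363 [333. 365.] med [0.7304 0.2778 0.0703] lo [0.7086 0.2562 0.062 ] hi [0.7495 0.2967 0.0737]
orange 192 [304. 215.] med [0.5514 0.0043 0.2151] lo [ 0.5383 -0.0093  0.178 ] hi [0.5578 0.0092 0.2352]
green 33 [235. 158.] med [ 0.4144 -0.4464  0.0949] lo [ 0.3564 -0.5302  0.0423] hi [ 0.4203 -0.4393  0.1007]
green 29 [251. 160.] med [ 0.3808 -0.4083  0.095 ] lo [ 0.3735 -0.4198  0.0838] hi [ 0.3885 -0.4006  0.0993]
green 37 [249. 173.] med [ 0.432  -0.3588  0.0935] lo [ 0.422  -0.3705  0.0831] hi [ 0.4389 -0.3526  0.0985]
green 185 [291. 223.] med [ 0.5275 -0.0718  0.1275] lo [ 0.5117 -0.1191  0.1233] hi [ 0.544  -0.028   0.1628]
green 926 [109. 235.] med [ 0.8514 -0.4439  0.0491] lo [ 0.8076 -0.5276  0.033 ] hi [ 0.8982 -0.402   0.0534]
blue 40 [231. 153.] med [ 0.40
[... 1971 characters left out ...]
 408.] med [0.6136 0.4328 0.035 ] lo [0.5709 0.3827 0.0323] hi [0.6625 0.4861 0.0377]
plate [322.8781 286.8671] ((0.49787673354148865, -0.007198140025138855), (0.2184281349182129, 0.29770514369010925), 6.9428791999816895) [[0.37147024273872375, 0.12736114859580994], [0.40745675563812256, -0.16816097497940063], [0.6242831945419312, -0.14175742864608765], [0.5882967114448547, 0.15376469492912292]]
plate [307.9917 357.5831] ((0.5221412181854248, 0.279606431722641), (0.035280559211969376, 0.14675740897655487), 79.56625366210938) [[0.4467812180519104, 0.2755466103553772], [0.591111958026886, 0.24896906316280365], [0.5975012183189392, 0.2836662530899048], [0.4531704783439636, 0.31024378538131714]]
```

```bash
cat >> h.py <<'E'
from scipy.linalg import expm, logm
from scipy.spatial.transform import Rotation as Ro
def T(p,rpy):
    M=np.eye(4); M[:3,:3]=Ro.from_euler("xyz",rpy).as_matrix(); M[:3,3]=p; return M
def row(A,B,N=None):
    """N equal rows taking pose A to B"""
    L=np.real(logm(np.linalg.inv(A)@B))
    if N is None:
        w=np.linalg.norm([L[2,1],L[0,2],L[1,0]]); N=int(np.ceil(max(np.abs(L[:3,3]).max()/.038,w/.098)))
    S=expm(L/N); r=np.r_[S[:3,3]/.04,Ro.from_matrix(S[:3,:3]).as_rotvec()/.1]
    print(N,"x",[float(x) for x in r.round(3)+0.]); return B
def now():
    from bench import get_obs
    o=get_obs(); return T(o["tool_pos"],o["ee_rot"])
E
python3 - <<'E'
from h import *
A=now(); B=row(A,T([.3,.42,.4],[np.pi,0,2.4])); row(B,T([.48,-.03,.43],[np.pi,0,np.pi/2]))
E
```

```text
6 x [-0.375, -0.126, -0.815, -0.003, 0.0, 0.48]
14 x [-0.889, -0.057, -0.054, 0.0, 0.0, 0.592]
```

drive_tool:
  commands:
    - [-0.375,-0.126,-0.815,0,0,0.48]
    - [-0.375,-0.126,-0.815,0,0,0.48]
    - [-0.375,-0.126,-0.815,0,0,0.48]
    - [-0.375,-0.126,-0.815,0,0,0.48]
    - [-0.375,-0.126,-0.815,0,0,0.48]
    - [-0.375,-0.126,-0.815,0,0,0.48]
    - [-0.89,-0.06,-0.05,0,0,0.59]
    - [-0.89,-0.06,-0.05,0,0,0.59]
    - [-0.89,-0.06,-0.05,0,0,0.59]
    - [-0.89,-0.06,-0.05,0,0,0.59]
    - [-0.89,-0.06,-0.05,0,0,0.59]
    - [-0.89,-0.06,-0.05,0,0,0.59]
    - [-0.89,-0.06,-0.05,0,0,0.59]
    - [-0.89,-0.06,-0.05,0,0,0.59]
    - [-0.89,-0.06,-0.05,0,0,0.59]
    - [-0.89,-0.06,-0.05,0,0,0.59]
    - [-0.89,-0.06,-0.05,0,0,0.59]
    - [-0.89,-0.06,-0.05,0,0,0.59]
    - [-0.89,-0.06,-0.05,0,0,0.59]
    - [-0.89,-0.06,-0.05,0,0,0.59]
  gripper: 0

```text
time: 2.6
tool_pos: [0.4793, -0.032, 0.4284]
ee_rot: [-3.14, -0.0, 1.572]
wrist_force: [-0.0, 0.2, 0.8]
width: 0.0938
finger_force: 0.0
```

Run:
```python
from bench import get_obs, snapshot
import pickle
from h import *
s=snapshot("wrist"); cv2.imwrite("pics/w1.png",s["image"]); pickle.dump(s,open("w1.pkl","wb"))
np.set_printoptions(precision=3,suppress=True)
o=get_obs();print(o["tool_pos"],o["ee_rot"],o["joint_positions"])
R=cv2.Rodrigues(np.array(s["rvec"]))[0]; print(-R.T@np.array(s["tvec"]).ravel(),R[2])
W=cloud(s)
for c in("orange","green","blue"):
    m=mask(s,c,((.1,.9),(-.6,.6),(.03,.3)),W).astype(np.uint8)
    k,l,st,ce=cv2.connectedComponentsWithStats(m)
    for i in range(1,k):
        if st[i,4]>100:
            p=W[l==i]; print(c,st[i,4],ce[i].round(),"med",np.median(p,0),"lo",np.percentile(p,3,axis=0),"hi",np.percentile(p,97,axis=0))
```

```text
[ 0.479 -0.036  0.428] [-3.14   0.003  1.565] [-0.19  -0.     1.017 -0.003  2.126 -0.186]
[0.479 0.039 0.609] [-0.001 -0.245 -0.97 ]
orange 499 [383. 183.] med [ 0.543 -0.006  0.234] lo [ 0.535 -0.015  0.215] hi [0.554 0.002 0.236]
green 1023 [343. 218.] med [ 0.517 -0.058  0.128] lo [ 0.496 -0.095  0.126] hi [ 0.534 -0.025  0.164]
green 158 [274. 428.] med [ 0.428 -0.364  0.097] lo [ 0.421 -0.386  0.079] hi [ 0.436 -0.355  0.099]
green 157 [238. 458.] med [ 0.377 -0.413  0.096] lo [ 0.367 -0.438  0.08 ] hi [ 0.384 -0.405  0.099]
blue 248 [369.  87.] med [0.539 0.084 0.14 ] lo [0.532 0.07  0.11 ] hi [0.554 0.094 0.151]
blue 126 [270. 444.] med [ 0.423 -0.391  0.097] lo [ 0.417 -0.414  0.083] hi [ 0.429 -0.384  0.099]
blue 271 [441. 464.] med [ 0.65  -0.385  0.141] lo [ 0.642 -0.395  0.131] hi [ 0.663 -0.375  0.143]
blue 111 [235. 473.] med [ 0.372 -0.44   0.097] lo [ 0.365 -0.45   0.091] hi [ 0.377 -0.434  0.099]
```

View pics/w1.png

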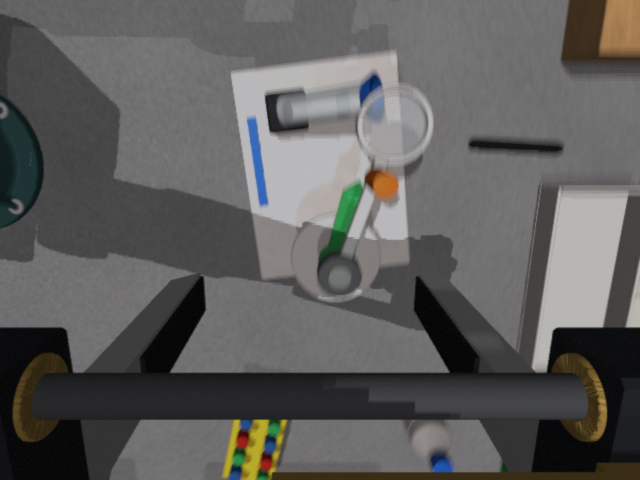

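Run:
```python
import pickle
from h import *
np.set_printoptions(precision=4,suppress=True)
s=pickle.load(open("w1.pkl","rb")); W=cloud(s)
m=mask(s,"orange")&(W[...,2]>.228); c,r=cv2.minEnclosingCircle(np.argwhere(m)[:,::-1].astype(np.float32)); post=rayz(s,*c,.233); print("post",c,r,post, W[m].mean(0))
# column cap
sub=W[235:300,310:370]; z=sub[...,2]; print("zmax",np.nanpercentile(z,[50,80,95,99]))
zt=np.nanpercentile(z,97)
mm=np.zeros(m.shape,np.uint8); mm[235:300,310:370]=(np.abs(z-zt)<.004); cc,rr=cv2.minEnclosingCircle(np.argwhere(mm)[:,::-1].astype(np.float32))
col=rayz(s,*cc,zt); print("col",cc,rr,zt,col,W[mm>0].mean(0))
# lens ring: pixels at z~.165
lz=(np.abs(W[...,2]-.167)<.012); lz[:, :340]=0; lz[:, 450:]=0; lz[160:]=0; lz[:70]=0
pts=np.argwhere(lz)[:,::-1].astype(np.float32); print(len(pts))
if len(pts)>20:
    e=cv2.fitEllipse(cv2.convexHull(pts)); print("lens",e,rayz(s,*e[0],.165))
    lens=rayz(s,*e[0],.165)
# vane
g=mask(s,"green",((.45,.6),(-.2,.05),(.115,.135)),W); q=np.array([rayz(s,u,v,.124)[:2] for v,u in np.argwhere(g)])
vx,vy,x0,y0=cv2.fitLine(q.astype(np.float32),cv2.DIST_HUBER,0,.001,.001).ravel(); print("vane dir",vx,vy,"pt",x0,y0,"tip", q[np.argsort(q@[vx,vy])[[-1,0]]])
a=lambda d:np.degrees(np.arctan2(d[0],d[1]))  # cw from +y
print("bearing vane",a([vx,vy]*np.sign(vy)),"tip-col",a(q[np.argmax(q@[vx,vy]*np.sign(vy))]-col[:2]),"post",a(post-col),np.linalg.norm((post-col)[:2]),"lens",a(lens-col),np.linalg.norm((lens-col)[:2]))
# col line distance
n=np.array([-vy,vx]); print("vane line offset from col",(col[:2]-[x0,y0])@n)
# plate
p=mask(s,"white",((.3,.7),(-.3,.2),(.010,.022)),W); q=np.float32([rayz(s,u,v,.016)[:2] for v,u in np.argwhere(p)]); print(cv2.minAreaRect(q))
b=mask(s,"blue",((.5,.6),(.0,.15),(.08,.16)),W); print("funnel",W[b].mean(0))
```

```text
post (384.74853515625, 181.29881286621094) 13.513134002685547 [ 0.5452 -0.005   0.233 ] [ 0.5441 -0.0065  0.2342]
zmax [0.1311 0.1805 0.1824 0.1834]
col (340.0178527832031, 273.1964416503906) 22.091691970825195 0.18283238829798018 [ 0.511  -0.1074  0.1828] [ 0.5111 -0.1087  0.1809]
4847
lens ((394.1004943847656, 121.09275817871094), (75.84860229492188, 82.31473541259766), 33.141029357910156) [0.5639 0.0474 0.165 ]
vane dir 0.33650628 0.9416812 pt 0.5183109 -0.058208194 tip [[ 0.5351 -0.0208]
 [ 0.4901 -0.1086]]Traceback (most recent call last):
  File "<stdin>", line 21, in <module>
TypeError: can't multiply sequence by non-int of type 'numpy.float32'
```

Run:
```python
from h import *
A=now(); y=1.246
B=row(A,T([.545,-.0045,.30],[np.pi,0,y])); B=row(B,T([.545,-.0045,.191],[np.pi,0,y]))
c=np.array([.510,-.1085]); b=np.radians(18.6)
for t in (20,40,60):
    a=b+np.radians(t); p=np.r_[c+.11*np.array([np.sin(a),np.cos(a)]),.191]; B=row(B,T(p,[np.pi,0,y-np.radians(t)]),9)
    print(p)
```

```text
4 x [0.246, 0.385, 0.802, -0.003, 0.007, 0.798]
3 x [0.0, 0.0, 0.908, 0.0, 0.0, 0.0]
9 x [-0.001, 0.107, 0.0, 0.0, 0.0, 0.388]
[ 0.57862676 -0.02253275  0.191     ]
9 x [-0.002, 0.107, 0.0, 0.0, 0.0, 0.388]
[ 0.60389059 -0.05118894  0.191     ]
9 x [-0.002, 0.107, 0.0, 0.0, 0.0, 0.388]
[ 0.61782983 -0.08675769  0.191     ]
```

drive_tool:
  commands:
    - [0.246,0.385,0.8,0,0,0.8]
    - [0.246,0.385,0.8,0,0,0.8]
    - [0.246,0.385,0.8,0,0,0.8]
    - [0.246,0.385,0.8,0,0,0.8]
    - [0,0,0.9,0,0,0]
    - [0,0,0.9,0,0,0]
    - [0,0,0.9,0,0,0]
    - [0,0,0,0,0,0]

```text
time: 3.65
tool_pos: [0.5425, 0.0015, 0.189]
ee_rot: [-3.133, 0.002, 1.254]
wrist_force: [0.3, -0.1, 0.0]
width: 0.0942
finger_force: 0.0
```

drive_tool:
  commands:
    - [0,0,0,0,0,0]
    - [0,0,0,0,0,0]
    - [0,0,0,0,0,0]
    - [0,0,0,0,0,0]
    - [0,0,0,0,0,0]
  gripper: 1

```text
time: 4.28
tool_pos: [0.545, 0.0009, 0.1933]
ee_rot: [3.141, -0.0, 1.254]
wrist_force: [0.5, -0.3, 0.5]
width: 0.0473
finger_force: 0.0
```

drive_tool:
  commands:
    - [0,0,0,0,0,0]
    - [0,0,0,0,0,0]
    - [0,0,0,0,0,0]
    - [0,0,0,0,0,0]

```text
time: 4.78
tool_pos: [0.5454, 0.0009, 0.193]
ee_rot: [3.141, -0.0, 1.254]
wrist_force: [2.2, -0.8, -1.4]
width: 0.0233
finger_force: 30.0
```

Run:
```python
from bench import get_obs
import numpy as np
for i in range(3):
    o=get_obs(); print(o["time"],o["tool_pos"],o["ee_rot"],o["width"],o["finger_force"],o["wrist_force"],o["joint_positions"])
```

```text
4.775 [0.54536201 0.00093552 0.19301756] [ 3.14064399e+00 -4.76531264e-04  1.25397291e+00] 0.02326417025351619 29.99959409236908 [ 2.18499837 -0.84791816 -1.4106647 ] [-1.02426445e-01  7.88125361e-02  1.40431774e+00  2.64778459e-04
  1.65743405e+00  2.14420250e-01]
4.775 [0.54536201 0.00093552 0.19301756] [ 3.14064399e+00 -4.76531264e-04  1.25397291e+00] 0.02326417025351619 29.99959409236908 [ 2.18499837 -0.84791816 -1.4106647 ] [-1.02426445e-01  7.88125361e-02  1.40431774e+00  2.64778459e-04
  1.65743405e+00  2.14420250e-01]
4.775 [0.54536201 0.00093552 0.19301756] [ 3.14064399e+00 -4.76531264e-04  1.25397291e+00] 0.02326417025351619 29.99959409236908 [ 2.18499837 -0.84791816 -1.4106647 ] [-1.02426445e-01  7.88125361e-02  1.40431774e+00  2.64778459e-04
  1.65743405e+00  2.14420250e-01]
```

drive_tool:
  commands:
    - [-0.004,0.11,0,0,0,0.39]
    - [-0.008,0.218,0,0,0,0.776]
    - [-0.008,0.218,0,0,0,0.776]
    - [-0.008,0.218,0,0,0,0.776]
    - [-0.008,0.218,0,0,0,0.776]
    - [-0.008,0.218,0,0,0,0.776]
    - [-0.008,0.218,0,0,0,0.776]

```text
time: 5.65
tool_pos: [0.5937, -0.0282, 0.193]
ee_rot: [-3.141, -0.003, 0.747]
wrist_force: [4.2, 3.9, -0.8]
width: 0.0238
finger_force: 30.0
```

drive_tool:
  commands:
    - [-0.008,0.218,0,0,0,0.776]
    - [-0.008,0.218,0,0,0,0.776]
    - [-0.008,0.218,0,0,0,0.776]
    - [-0.008,0.218,0,0,0,0.776]
    - [-0.008,0.218,0,0,0,0.776]
    - [-0.008,0.218,0,0,0,0.776]
    - [-0.008,0.218,0,0,0,0.776]
    - [0,0,0,0,0,0]

```text
time: 6.65
tool_pos: [0.6235, -0.0822, 0.1931]
ee_rot: [-3.141, -0.007, 0.205]
wrist_force: [10.6, 2.6, -3.4]
width: 0.0235
finger_force: 30.0
```

drive_tool:
  commands:
    - [0,0,0,0,0,0]
    - [0,0,0,0,0,0]
    - [0,0,0,0,0,0]
    - [0,0,0,0,0,0]
    - [0,0,-0.9,0,0,0]
    - [0,0,-0.9,0,0,0]
    - [0,0,-0.9,0,0,0]
    - [0,0,-0.9,0,0,0]
  gripper: 0

```text
time: 7.65
tool_pos: [0.6198, -0.0829, 0.3384]
ee_rot: [3.142, -0.0, 0.206]
wrist_force: [0.7, 0.1, -0.2]
width: 0.0939
finger_force: 0.0
```

Run:
```python
from h import *
A=now(); B=row(A,T([.53,.07,.42],[np.pi,0,np.pi/2]))
```

```text
14 x [0.104, -0.326, -0.146, 0.0, 0.0, -0.975]
```

drive_tool:
  commands:
    - [0.104,-0.326,-0.146,0.0,0.0,-0.975]
    - [0.104,-0.326,-0.146,0.0,0.0,-0.975]
    - [0.104,-0.326,-0.146,0.0,0.0,-0.975]
    - [0.104,-0.326,-0.146,0.0,0.0,-0.975]
    - [0.104,-0.326,-0.146,0.0,0.0,-0.975]
    - [0.104,-0.326,-0.146,0.0,0.0,-0.975]
    - [0.104,-0.326,-0.146,0.0,0.0,-0.975]
    - [0.104,-0.326,-0.146,0.0,0.0,-0.975]
    - [0.104,-0.326,-0.146,0.0,0.0,-0.975]
    - [0.104,-0.326,-0.146,0.0,0.0,-0.975]
    - [0.104,-0.326,-0.146,0.0,0.0,-0.975]
    - [0.104,-0.326,-0.146,0.0,0.0,-0.975]
    - [0.104,-0.326,-0.146,0.0,0.0,-0.975]
    - [0.104,-0.326,-0.146,0.0,0.0,-0.975]
    - [0,0,0,0,0,0]

```text
time: 9.52
tool_pos: [0.5298, 0.0701, 0.4203]
ee_rot: [3.139, -0.0, 1.57]
wrist_force: [-0.1, -0.4, -0.2]
width: 0.0942
finger_force: 0.0
```

Run:
```python
import pickle
from bench import snapshot
from h import *
np.set_printoptions(precision=4,suppress=True)
s=snapshot("wrist"); cv2.imwrite("pics/w2.png",s["image"]); pickle.dump(s,open("w2.pkl","wb")); W=cloud(s)
print(now()[:3,3])
m=mask(s,"orange")&(W[...,2]>.228); c,r=cv2.minEnclosingCircle(np.argwhere(m)[:,::-1].astype(np.float32)); print("post",rayz(s,*c,.233))
g=mask(s,"green",((.45,.62),(-.2,.05),(.115,.135)),W).astype(np.uint8); k,l,st,ce=cv2.connectedComponentsWithStats(g); g=l==1+np.argmax(st[1:,4])
q=np.array([rayz(s,u,v,.126)[:2] for v,u in np.argwhere(g)])
vx,vy,x0,y0=cv2.fitLine(q.astype(np.float32),cv2.DIST_HUBER,0,.001,.001).ravel(); d=np.array([vx,vy])*np.sign(vy); t=q[np.argmax(q@d)]
print("vane",d,np.degrees(np.arctan2(*d)),"pt",x0,y0,"tip",t,"line at y=-.1085 x=",x0+(-.1085-y0)*vx/vy,"px",len(q), np.median(W[g],0))
p=mask(s,"white",((.3,.7),(-.3,.2),(.010,.022)),W); q=np.float32([rayz(s,u,v,.016)[:2] for v,u in np.argwhere(p)]); print("plate",cv2.minAreaRect(q))
for c in("blue","red"):
    m=mask(s,c,((.4,.66),(.03,.33),(.04,.16)),W).astype(np.uint8); k,l,st,ce=cv2.connectedComponentsWithStats(m)
    for i in range(1,k):
        if st[i,4]>60: 
            p=W[l==i]; print(c,st[i,4],ce[i].round(),p.mean(0),p.min(0),p.max(0))
```

```text
[0.5303 0.0699 0.4195]
post [ 0.6173 -0.0824  0.233 ]
vane [0.2724 0.9622] 15.808914 pt 0.52217114 -0.061840996 tip [ 0.5345 -0.0144] line at y=-.1085 x= 0.5089601 px 1673 [ 0.5228 -0.0608  0.1276]
plate ((0.4997188150882721, -0.014618292450904846), (0.21851879358291626, 0.28868216276168823), 6.903873920440674)
blue 314 [366.  40.] [0.5955 0.2409 0.0693] [0.5841 0.2314 0.0613] [0.6063 0.2525 0.0734]
blue 797 [324. 190.] [0.547  0.0759 0.1245] [0.5311 0.052  0.1056] [0.5615 0.1014 0.1532]
red 1068 [276.  21.] [0.4928 0.261  0.0697] [0.4582 0.2474 0.0628] [0.5282 0.2774 0.0741]
```

View pics/w2.png

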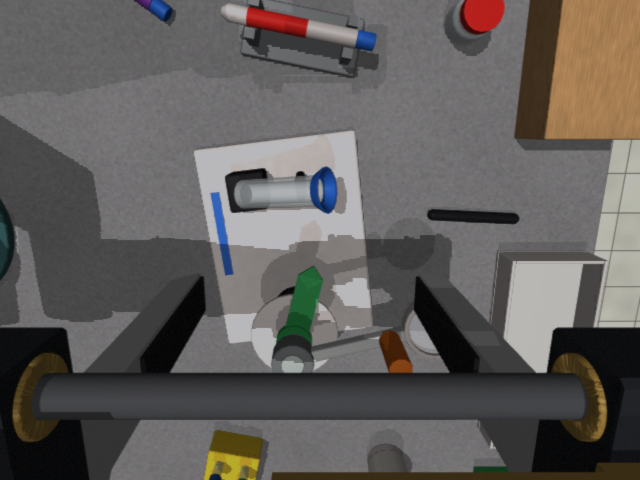

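The magnifier is well clear: the post is at (395,350), about 83° clockwise. The vane (305,270 → 295,340) is fully visible at a world bearing of 15.8°. The funnel is at (324,190) and the stick runs from (232,12) to its blue end at (366,40).

Run:
```python
from h import *
A=now(); B=row(A,T([.538,.256,.20],[np.pi,0,np.pi-.182]))
B=row(B,T([.538,.256,.041],[np.pi,0,np.pi-.182]))
```

```text
15 x [0.26, 0.214, 0.366, 0.001, 0.001, -0.927]
5 x [0.0, 0.0, 0.795, 0.0, 0.0, 0.0]
```

drive_tool:
  commands:
    - [0.26,0.214,0.366,0,0,-0.927]
    - [0.26,0.214,0.366,0,0,-0.927]
    - [0.26,0.214,0.366,0,0,-0.927]
    - [0.26,0.214,0.366,0,0,-0.927]
    - [0.26,0.214,0.366,0,0,-0.927]
    - [0.26,0.214,0.366,0,0,-0.927]
    - [0.26,0.214,0.366,0,0,-0.927]
    - [0.26,0.214,0.366,0,0,-0.927]
    - [0.26,0.214,0.366,0,0,-0.927]
    - [0.26,0.214,0.366,0,0,-0.927]
    - [0.26,0.214,0.366,0,0,-0.927]
    - [0.26,0.214,0.366,0,0,-0.927]
    - [0.26,0.214,0.366,0,0,-0.927]
    - [0.26,0.214,0.366,0,0,-0.927]
    - [0.26,0.214,0.366,0,0,-0.927]
    - [0,0,0,0,0,0]

```text
time: 11.58
tool_pos: [0.5368, 0.2559, 0.1968]
ee_rot: [-3.139, -0.004, 2.96]
wrist_force: [-0.0, -0.2, 0.7]
width: 0.0935
finger_force: 0.0
```

Run:
```python
from bench import snapshot
from h import *
np.set_printoptions(precision=4,suppress=True)
s=snapshot("wrist"); cv2.imwrite("pics/w3.png",s["image"]); W=cloud(s); A=now(); print(A)
P=[]
for c in("blue","red"):
    m=mask(s,c,((.4,.66),(.15,.36),(.05,.09)),W).astype(np.uint8); k,l,st,ce=cv2.connectedComponentsWithStats(m)
    if k>1:
        i=1+np.argmax(st[1:,4]); q=np.float32([rayz(s,u,v,.062)[:2] for v,u in np.argwhere(l==i)]); r=cv2.minAreaRect(q); print(c,ce[i],W[l==i].mean(0),r); P.append(q)
```

```text
[[-0.9834  0.1814 -0.0018  0.5376]
 [ 0.1814  0.9834 -0.0011  0.2556]
 [ 0.0016 -0.0014 -1.      0.1981]
 [ 0.      0.      0.      1.    ]]
blue [306.1885 304.6927] [0.5954 0.2424 0.0692] ((0.598728597164154, 0.2415597289800644), (0.019071117043495178, 0.022157493978738785), 79.5766830444336)
red [306.6617 168.0928] [0.4926 0.2619 0.0696] ((0.4944653809070587, 0.26164209842681885), (0.018890975043177605, 0.07136834412813187), 79.04022979736328)
```

View pics/w3.png

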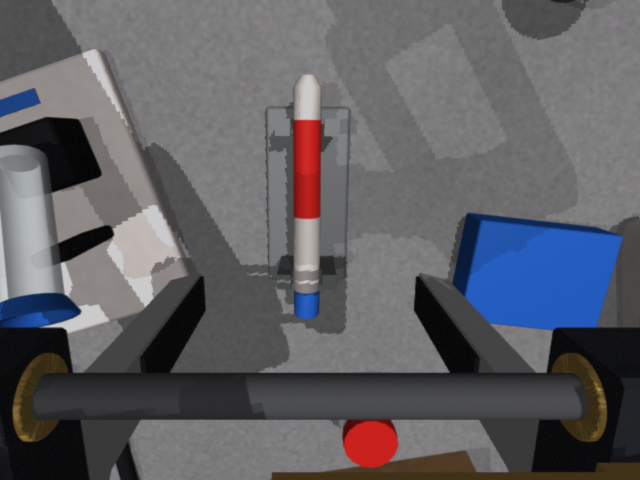

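The stick lies straight and centred under the gripper, at image column 306, from its tip at (307,80) to its blue end at (306,305). It is offset by about 2.5 mm.

drive_tool:
  commands:
    - [0,-0.015,0.785,0,0,0]
    - [0,-0.015,0.785,0,0,0]
    - [0,-0.015,0.785,0,0,0]
    - [0,-0.015,0.785,0,0,0.03]
    - [0,0,0.785,0,0,0.04]
    - [0,0,0,0,0,0]

```text
time: 12.38
tool_pos: [0.5361, 0.2522, 0.0398]
ee_rot: [-3.139, -0.005, 2.952]
wrist_force: [0.5, -0.6, -0.4]
width: 0.0939
finger_force: 0.0
```

drive_tool:
  commands:
    - [0,0,0,0,0,0]
    - [0,0,0,0,0,0]
    - [0,0,0,0,0,0]
    - [0,0,0,0,0,0]
    - [0,0,0,0,0,0]
    - [0,0,0,0,0,0]
    - [0,0,0,0,0,0]
    - [0,0,0,0,0,0]
    - [0,0,0,0,0,0]
    - [0,0,0,0,0,0]
  gripper: 1

```text
time: 13.62
tool_pos: [0.5373, 0.2536, 0.0422]
ee_rot: [3.142, -0.0, 2.955]
wrist_force: [0.3, 0.4, -0.6]
width: 0.0191
finger_force: 30.0
```

```bash
cat >> h.py <<'E'
PSI,EL=.122,.48
M=np.array([.549,.077,.1258])
def ax(psi=PSI,el=EL): return np.array([np.cos(el)*np.cos(psi),np.cos(el)*np.sin(psi),np.sin(el)])
def Rin(psi=PSI,el=EL):
    a=ax(psi,el); z=np.array([np.sin(el)*np.cos(psi),np.sin(el)*np.sin(psi),-np.cos(el)]); x=-a
    return np.c_[x,np.cross(z,x),z]
def Tin(depth,g,psi=PSI,el=EL,m=M):
    """TCP pose with stick tip `depth` beyond the mouth, gripped at stick x=g; m mouth"""
    R=Rin(psi,el); B=np.eye(4); B[:3,:3]=R; B[:3,3]=m+ax(psi,el)*(.09+g-depth)+.019*R[:,2]; return B
E
python3 - <<'E'
from h import *
np.set_printoptions(precision=3,suppress=True)
A=now(); B=A.copy(); B[2,3]+=.15; row(A,B)
C=Tin(-.06,.017); row(B,C); D=Tin(-.012,.017); row(C,D); print(C,D[:3,3])
L=np.real(logm(np.linalg.inv(B)@C))
for t in np.linspace(0,1,6):
    X=B@expm(L*t); print(X[:3,3],(X@[.107,0,-.019,1])[:3],(X@[-.073,0,-.019,1])[:3])
E
```

```text
4 x [0.0, 0.0, -0.937, 0.0, 0.0, 0.0]
6 x [-0.726, -0.617, 0.166, -0.124, -0.794, -0.505]
2 x [0.6, 0.0, 0.0, 0.0, 0.0, 0.0]
[[-0.88  -0.122  0.458  0.705]
 [-0.108  0.993  0.056  0.096]
 [-0.462  0.    -0.887  0.186]
 [ 0.     0.     0.     1.   ]] [0.662 0.091 0.164]
[0.537 0.254 0.192] [0.432 0.274 0.211] [0.609 0.24  0.211]
[0.566 0.218 0.184] [0.459 0.232 0.193] [0.637 0.209 0.21 ]
[0.598 0.185 0.18 ] [0.489 0.192 0.178] [0.666 0.18  0.212]
[0.632 0.153 0.178] [0.524 0.153 0.166] [0.696 0.152 0.217]
[0.668 0.123 0.18 ] [0.561 0.117 0.158] [0.728 0.127 0.225]
[0.705 0.096 0.186] [0.602 0.083 0.154] [0.76  0.103 0.237]
```

drive_tool:
  commands:
    - [0,0,-0.4,0,0,0]
    - [0,0,-0.937,0,0,0]
    - [0,0,-0.937,0,0,0]
    - [0,0,-0.937,0,0,0]
    - [0,0,-0.54,0,0,0]
    - [0,0,0,0,0,0]
    - [-0.363,-0.308,0.083,-0.062,-0.397,-0.252]
    - [-0.363,-0.308,0.083,-0.062,-0.397,-0.252]
    - [-0.363,-0.308,0.083,-0.062,-0.397,-0.252]
    - [-0.363,-0.308,0.083,-0.062,-0.397,-0.252]
    - [-0.363,-0.308,0.083,-0.062,-0.397,-0.252]
    - [-0.363,-0.308,0.083,-0.062,-0.397,-0.252]
    - [-0.363,-0.308,0.083,-0.062,-0.397,-0.252]
    - [-0.363,-0.308,0.083,-0.062,-0.397,-0.252]
    - [-0.363,-0.308,0.083,-0.062,-0.397,-0.252]
    - [-0.363,-0.308,0.083,-0.062,-0.397,-0.252]
    - [-0.363,-0.308,0.083,-0.062,-0.397,-0.252]
    - [-0.363,-0.308,0.083,-0.062,-0.397,-0.252]
    - [0,0,0,0,0,0]
    - [0,0,0,0,0,0]

```text
time: 16.12
tool_pos: [0.7059, 0.0987, 0.1884]
ee_rot: [3.14, 0.478, -3.021]
wrist_force: [0.7, -0.4, -0.7]
width: 0.0191
finger_force: 30.0
```

Run:
```python
from bench import snapshot
import pickle
from h import *
np.set_printoptions(precision=4,suppress=True)
A=now(); print(A, Tin(-.06,.017)[:3,3])
d={n:snapshot(n) for n in("wrist","side","scene")}; pickle.dump(d,open("d4.pkl","wb"))
im=[d["wrist"]["image"][:,:][::1], None]
a=cv2.resize(d["wrist"]["image"],(400,300)); b=cv2.resize(d["side"]["image"][180:330,180:380],(400,300)); c=cv2.resize(d["scene"]["image"][180:330,240:440],(400,300))
cv2.imwrite("pics/c4.png",np.vstack([np.hstack([a,b]),np.hstack([c,c*0])]))
for n,s in d.items():
    W=cloud(s)
    for c in("red","blue"):
        m=mask(s,c,((.5,.85),(.0,.25),(.08,.3)),W).astype(np.uint8); k,l,st,ce=cv2.connectedComponentsWithStats(m)
        for i in range(1,k):
            if st[i,4]>40: print(n,c,st[i,4],ce[i].round(1),W[l==i].mean(0),W[l==i].min(0),W[l==i].max(0))
```

```text
[[-0.8816 -0.1208  0.4563  0.7059]
 [-0.1068  0.9927  0.0565  0.0987]
 [-0.4598  0.001  -0.888   0.1884]
 [ 0.      0.      0.      1.    ]] [0.7047 0.0961 0.1861]
wrist red 9642 [309.1 197.9] [0.653  0.0922 0.1916] [0.6226 0.0798 0.1717] [0.689  0.1056 0.211 ]
wrist blue 1744 [309.5 446.1] [0.7457 0.1034 0.24  ] [0.7358 0.0937 0.2309] [0.7568 0.1138 0.2466]
side red 206 [258.  247.3] [0.6534 0.1007 0.1866] [0.6238 0.0877 0.1645] [0.6862 0.109  0.2057]
side blue 66 [215.8 231. ] [0.7469 0.112  0.2354] [0.7369 0.103  0.2231] [0.7587 0.1175 0.2456]
side blue 144 [304.4 264.5] [0.545  0.0764 0.1235] [0.5306 0.0505 0.1042] [0.5593 0.1039 0.1508]
scene red 75 [303.9 263.3] [0.6421 0.0989 0.1836] [0.6218 0.0897 0.1702] [0.6659 0.1058 0.1961]
scene blue 114 [324.9 260.6] [0.5506 0.0766 0.1133] [0.5208 0.0572 0.0859] [0.5605 0.1028 0.1306]
scene blue 98 [268.4 273.5] [0.7524 0.1095 0.2387] [0.7375 0.1007 0.2271] [0.7625 0.1162 0.248 ]
```

View pics/c4.png

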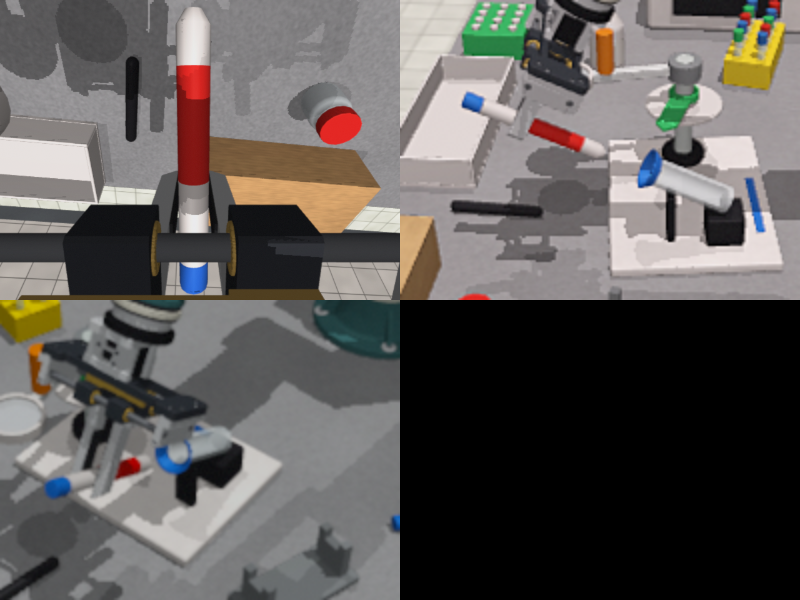

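The crops show the stick held firmly and in line with the funnel: in the side view its axis extrapolates to (304,265), and the funnel is at (304,264). The tip is about 60 mm outside the mouth.

drive_tool:
  commands:
    - [0.4,-0.03,0.02,0,0,0]
    - [0.4,-0.03,0.02,0,0,0]
    - [0.4,0,0,0,0,0]
    - [0.3,0,0,0,0,0]
    - [0.2,0,0,0,0,0]
    - [0.2,0,0,0,0,0]
    - [0.2,0,0,0,0,0]

```text
time: 17.15
tool_pos: [0.6336, 0.0871, 0.1495]
ee_rot: [3.141, 0.481, -3.02]
wrist_force: [-0.2, 0.2, -0.7]
width: 0.019
finger_force: 30.0
```

drive_tool:
  commands:
    - [0.15,0,0,0,0,0]
    - [0.15,0,0,0,0,0]
    - [0.15,0,0,0,0,0]
    - [0,0,0,0,0,0]

```text
time: 17.65
tool_pos: [0.6175, 0.0852, 0.1407]
ee_rot: [3.141, 0.48, -3.021]
wrist_force: [-0.4, 0.6, -0.5]
width: 0.0195
finger_force: 30.0
```

drive_tool:
  commands:
    - [0.16,0,0,0,0,0]
    - [0.16,0,0,0,0,0]
    - [0,0,0,0,0,0]

```text
time: 18.02
tool_pos: [0.606, 0.0838, 0.1346]
ee_rot: [3.141, 0.479, -3.021]
wrist_force: [-0.1, 0.4, -0.5]
width: 0.0195
finger_force: 30.0
```

Run:
```python
from bench import snapshot,get_obs
from h import *
np.set_printoptions(precision=4,suppress=True)
s=snapshot("side"); W=cloud(s)
A=now(); o=get_obs(); print(A[:3,3],o["ee_rot"],o["wrist_force"],o["wrist_torque"])
g=A[:3,3]-.019*A[:3,2]; d=(M-g)@A[:3,0]; print("dist grasp->mouth",d,"depth",.107-d,"axis at mouth minus M",g+A[:3,0]*d-M)
cv2.imwrite("pics/c5.png",cv2.resize(s["image"][200:320,210:370],(800,600),interpolation=cv2.INTER_CUBIC))
```

```text
[0.6064 0.0838 0.135 ] [ 3.1411  0.4802 -3.0205] [ 0.8623 -0.3936 -0.9332] [ 0.0093  0.3092 -0.0029]
dist grasp->mouth 0.055538011702718555 depth 0.05146198829728144 axis at mouth minus M [-0.0002 -0.0002  0.0004]
```

View pics/c5.png

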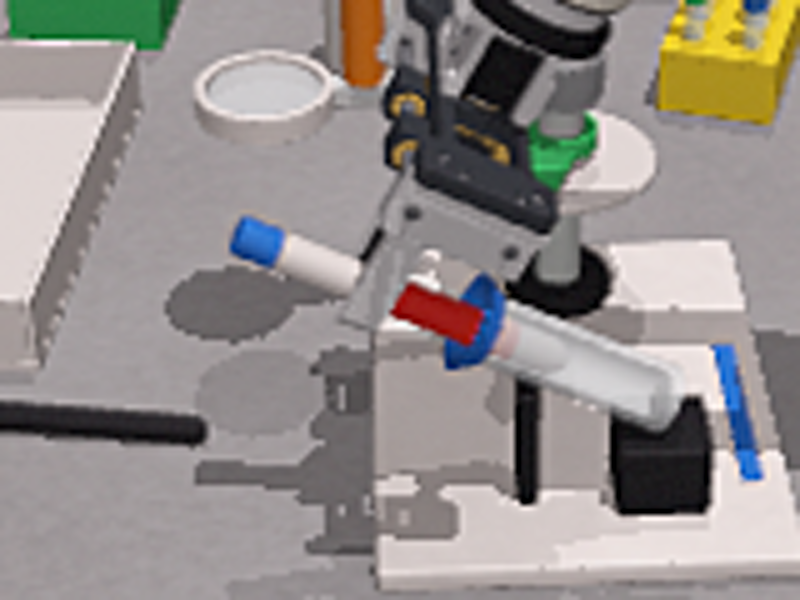

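The tip is inside the sleeve and the red band is entering the funnel at (470,320) in the crop, so it is about half in and aligned.

drive_tool:
  commands:
    - [0.1,0,0,0,0,0]
    - [0,0,0,0,0,0]

```text
time: 18.32
tool_pos: [0.6029, 0.0834, 0.1331]
ee_rot: [3.141, 0.48, -3.02]
wrist_force: [0.3, -0.3, -1.3]
width: 0.0193
finger_force: 30.0
```

drive_tool:
  commands:
    - [0,0,0,0,0,0]
    - [0,0,0,0,0,0]
    - [0,0,0,0,0,0]
    - [0,0,0,0,0,0]
    - [0,0,0,0,0,0]
    - [-0.35,0,0,0,0,0]
    - [-0.4,0,0,0,0,0]
    - [-0.35,0,0,0,0,0]
    - [0,0,0,0,0,0]
  gripper: 0.5

```text
time: 19.45
tool_pos: [0.6434, 0.0882, 0.1547]
ee_rot: [3.141, 0.482, -3.02]
wrist_force: [-0.7, -0.6, -0.2]
width: 0.0472
finger_force: 0.0
```

Run:
```python
from bench import snapshot
from h import *
np.set_printoptions(precision=4,suppress=True)
A=now(); print(A)
for n in("side","wrist"):
    s=snapshot(n); W=cloud(s)
    for c in("red","blue"):
        m=mask(s,c,((.52,.85),(.0,.25),(.08,.3)),W).astype(np.uint8); k,l,st,ce=cv2.connectedComponentsWithStats(m)
        for i in range(1,k):
            if st[i,4]>20: print(n,c,st[i,4],ce[i].round(1),W[l==i].mean(0),W[l==i].min(0),W[l==i].max(0), "tool",np.linalg.inv(A)@np.r_[W[l==i].mean(0),1])
```

```text
[[-0.8796 -0.1211  0.4601  0.6434]
 [-0.1072  0.9926  0.0563  0.0882]
 [-0.4635  0.0002 -0.8861  0.1547]
 [ 0.      0.      0.      1.    ]]
side red 111 [296.4 263.7] [0.5638 0.0866 0.1323] [0.5433 0.0775 0.1189] [0.5845 0.0931 0.1444] tool [ 0.0806  0.0081 -0.0168  1.    ]
side blue 49 [260.2 253.4] [0.6502 0.0962 0.1659] [0.6399 0.0864 0.1569] [0.6588 0.1058 0.1722] tool [-0.012   0.0071 -0.0063  1.    ]
side blue 98 [305.3 264.3] [0.5423 0.0823 0.1286] [0.5303 0.0538 0.1039] [0.5588 0.104  0.1498] tool [ 0.1017  0.0064 -0.0237  1.    ]
wrist red 6186 [309.3 106. ] [0.5633 0.0785 0.1375] [0.5443 0.0675 0.1258] [0.5859 0.0905 0.1477] tool [ 0.0795  0.0001 -0.0221  1.    ]
wrist blue 6251 [307.   34.5] [0.5393 0.0749 0.1385] [0.5299 0.051  0.1098] [0.5608 0.1006 0.1522] tool [ 0.1005 -0.0007 -0.0342  1.    ]
wrist blue 1735 [309.7 323.5] [0.6467 0.0887 0.1687] [0.6362 0.0787 0.1598] [0.6587 0.0994 0.1743] tool [-0.0095  0.0001 -0.0109  1.    ]
```

drive_tool:
  commands:
    - [0,0,0.18,0,0.5,0]
    - [0,0,0.18,0,0.5,0]
    - [0,0,0,0,0,0]

```text
time: 19.92
tool_pos: [0.6481, 0.0889, 0.1398]
ee_rot: [3.141, 0.379, -3.02]
wrist_force: [-0.1, -0.5, -0.5]
width: 0.0473
finger_force: 0.0
```

drive_tool:
  commands:
    - [0,0,0,0,0,0]
    - [0,0,0,0,0,0]
    - [0,0,0,0,0,0]
    - [0,0,0,0,0,0]
    - [0,0,0,0,0,0]
    - [0,0,0,0,0,0]
  gripper: 1

```text
time: 20.68
tool_pos: [0.6481, 0.0889, 0.1407]
ee_rot: [3.141, 0.38, -3.02]
wrist_force: [-1.1, 0.2, 0.2]
width: 0.0194
finger_force: 30.0
```

Run:
```python
from bench import snapshot,get_obs
from h import *
np.set_printoptions(precision=4,suppress=True)
A=now(); o=get_obs(); print(A,o["width"],o["finger_force"],o["wrist_force"],o["wrist_torque"])
s=snapshot("wrist"); W=cloud(s)
for c in("red","blue"):
        m=mask(s,c,((.52,.85),(.0,.25),(.08,.3)),W).astype(np.uint8); k,l,st,ce=cv2.connectedComponentsWithStats(m)
        for i in range(1,k):
            if st[i,4]>20: print(c,st[i,4],ce[i].round(1),W[l==i].mean(0), "tool",np.linalg.inv(A)@np.r_[W[l==i].mean(0),1])
B=Tin(.06,.068); row(A,B,3); print(B[:3,3]); row(B,Tin(.11,.068),6)
```

```text
[[-0.9218 -0.1211  0.3682  0.6481]
 [-0.1123  0.9926  0.0453  0.0889]
 [-0.371   0.0004 -0.9286  0.1407]
 [ 0.      0.      0.      1.    ]] 0.019415529117050866 30.000142604112625 [-1.127   0.2071  0.1701] [0.0789 0.2983 0.0122]
red 7274 [309.1  95.9] [0.5625 0.0784 0.1371] tool [ 0.0814 -0.     -0.0286  1.    ]
blue 6445 [306.5  29.1] [0.5426 0.0752 0.1351] tool [ 0.1008 -0.0009 -0.0343  1.    ]
blue 2192 [309.4 337.6] [0.6472 0.0887 0.1685] tool [-0.0095 -0.     -0.0262  1.    ]
3 x [-0.014, 0.002, -0.117, 0.0, -0.333, -0.002]
[0.644  0.0886 0.1542]
6 x [0.208, 0.0, 0.0, 0.0, 0.0, 0.0]
```

drive_tool:
  commands:
    - [-0.01,0,-0.088,0,-0.25,0]
    - [-0.01,0,-0.088,0,-0.25,0]
    - [-0.01,0,-0.088,0,-0.25,0]
    - [-0.01,0,-0.088,0,-0.25,0]
    - [0,0,0,0,0,0]

```text
time: 21.35
tool_pos: [0.6435, 0.0883, 0.1545]
ee_rot: [3.141, 0.481, -3.021]
wrist_force: [0.0, -0.8, -0.7]
width: 0.0192
finger_force: 30.0
```

drive_tool:
  commands:
    - [0.15,0,0,0,0,0]
    - [0.2,0,0,0,0,0]
    - [0.2,0,0,0,0,0]

```text
time: 21.72
tool_pos: [0.624, 0.0859, 0.1434]
ee_rot: [3.141, 0.48, -3.02]
wrist_force: [0.2, -1.0, -1.0]
width: 0.0191
finger_force: 30.0
```

drive_tool:
  commands:
    - [0.2,0,0,0,0,0]
    - [0.2,0,0,0,0,0]
    - [0.12,0,0,0,0,0]
    - [0,0,0,0,0,0]

```text
time: 22.22
tool_pos: [0.606, 0.0837, 0.1342]
ee_rot: [3.141, 0.48, -3.021]
wrist_force: [0.8, -0.6, -1.8]
width: 0.0195
finger_force: 30.0
```

drive_tool:
  commands:
    - [0.08,0,0,0,0,0]
    - [0.08,0,0,0,0,0]

```text
time: 22.48
tool_pos: [0.6009, 0.0831, 0.1317]
ee_rot: [3.141, 0.481, -3.02]
wrist_force: [4.6, 0.6, 0.6]
width: 0.0191
finger_force: 30.0
```

drive_tool:
  commands:
    - [0.06,0,0,0,0,0]
    - [0,0,0,0,0,0]

```text
time: 22.72
tool_pos: [0.6005, 0.0829, 0.1327]
ee_rot: [3.141, 0.486, -3.021]
wrist_force: [4.1, 0.7, 2.2]
width: 0.0194
finger_force: 30.0
```

drive_tool:
  commands:
    - [0.06,0,0,0,0,0]
    - [0.06,0,0,0,0,0]
    - [0,0,0,0,0,0]

```text
time: 23.1
tool_pos: [0.5997, 0.0826, 0.1344]
ee_rot: [-3.141, 0.496, -3.021]
wrist_force: [10.8, 1.6, 4.7]
width: 0.0188
finger_force: 30.0
```

Run:
```python
from bench import snapshot,get_obs
from h import *
np.set_printoptions(precision=4,suppress=True)
A=now(); o=get_obs(); print(A[:3,3],o["ee_rot"],o["width"],o["wrist_force"],o["wrist_torque"])
for n in("wrist","side"):
    s=snapshot(n); W=cloud(s)
    for c in("red","blue"):
        m=mask(s,c,((.52,.85),(.0,.25),(.08,.3)),W).astype(np.uint8); k,l,st,ce=cv2.connectedComponentsWithStats(m)
        for i in range(1,k):
            if st[i,4]>20: print(n,c,st[i,4],ce[i].round(1),W[l==i].mean(0),W[l==i].max(0), "along axis from mouth",(W[l==i].mean(0)-M)@ax(),((W[l==i]-M)@ax()).max(), "tool",(np.linalg.inv(A)@np.r_[W[l==i].mean(0),1]))
    if n=="side": cv2.imwrite("pics/c6.png",cv2.resize(s["image"][200:320,210:370],(800,600),interpolation=cv2.INTER_CUBIC))
```

```text
[0.5997 0.0826 0.1344] [-3.1412  0.4957 -3.0207] 0.01883666843956116 [10.7509  1.5773  4.6778] [ 0.3378 -1.836   0.0156]
wrist blue 5018 [308.3 183.8] [0.536  0.0745 0.1419] [0.5498 0.1007 0.1519] along axis from mouth -0.004242852501179729 0.002031606878516294 tool [ 0.0529 -0.0004 -0.0371  1.    ]
wrist blue 2210 [309.4 337.8] [0.5957 0.082  0.1621] [0.6077 0.0926 0.1687] along axis from mouth 0.058456686165297075 0.0699530863633617 tool [-0.0097 -0.0001 -0.0263  1.    ]
side blue 44 [280.9 254.5] [0.601  0.0892 0.1601] [0.6108 0.0974 0.167 ] along axis from mouth 0.06295561623253666 0.06872163145219995 tool [-0.0141  0.0064 -0.0216  1.    ]
side blue 93 [304.9 265.1] [0.5432 0.0835 0.127 ] [0.5589 0.1031 0.1505] along axis from mouth -0.0038295095736787022 0.0009222816660692033 tool [ 0.0527  0.0077 -0.0201  1.    ]
```

View pics/c6.png

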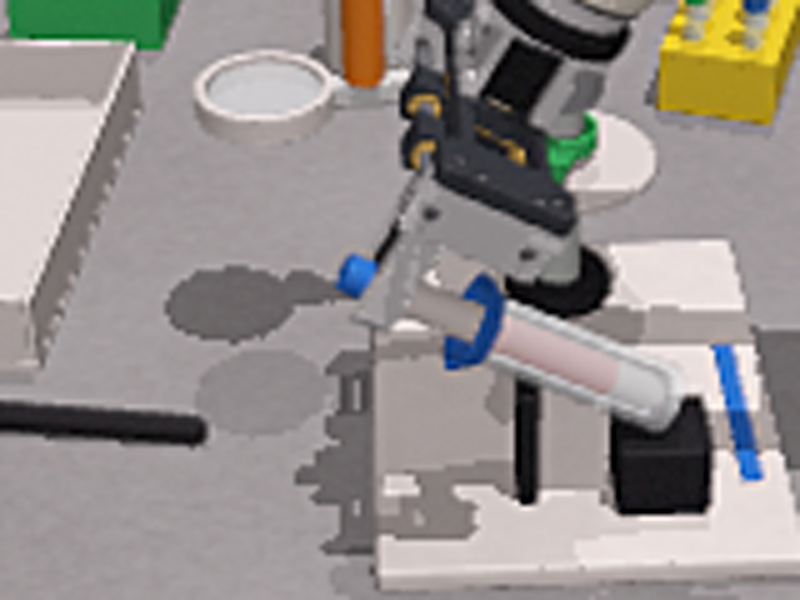

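The stick is fully home: its back end is about 70 mm from the mouth, its tip is at the sleeve bottom, and it stands in line with the sleeve. I'll release it and retreat.

drive_tool:
  commands:
    - [-0.08,0,0,0,0,0]
    - [0,0,0,0,0,0]

```text
time: 23.45
tool_pos: [0.6002, 0.0828, 0.1331]
ee_rot: [-3.141, 0.489, -3.02]
wrist_force: [7.2, 1.5, 1.1]
width: 0.0192
finger_force: 30.0
```

drive_tool:
  commands:
    - [0,0,0,0,0,0]
    - [0,0,0,0,0,0]
    - [0,0,0,0,0,0]
    - [0,0,0,0,0,0]
    - [0,0,0,0,0,0]
    - [0,0,-0.5,0,0,0]
    - [0,0,-0.8,0,0,0]
    - [0,0,-0.8,0,0,0]
    - [0,0,-0.8,0,0,0]
    - [0,0,-0.8,0,0,0]
    - [0,0,-0.8,0,0,0]
    - [0,0,0,0,0,0]
  gripper: 0.4

```text
time: 24.95
tool_pos: [0.5154, 0.0725, 0.2931]
ee_rot: [-3.141, 0.487, -3.02]
wrist_force: [-0.3, -0.1, 0.1]
width: 0.0564
finger_force: 0.0
```

Run:
```python
from bench import snapshot,get_obs
from h import *
np.set_printoptions(precision=4,suppress=True)
A=now(); o=get_obs(); print(A[:3,3],o["ee_rot"],o["width"],o["joint_positions"])
s=snapshot("side"); W=cloud(s); m=mask(s,"blue",((.565,.85),(.0,.25),(.08,.3)),W); print("back end",W[m].mean(0),((W[m]-M)@ax()).max())
y=.239
B=row(A,T([.56,.0,.34],[np.pi,0,1.8-2*np.pi+2*np.pi])); B=row(B,T([.617,-.083,.30],[np.pi,0,y])); row(B,T([.617,-.083,.191],[np.pi,0,y]))
```

```text
[0.5154 0.0725 0.2931] [-3.1411  0.4872 -3.0201] 0.05637092605017376 [-0.0108 -0.3576  1.6712  0.0629  1.3448 -1.702 ]
back end [0.5999 0.0902 0.1536] 0.06857451966338526
16 x [-0.148, -0.054, -0.041, 0.222, 0.248, 0.895]
16 x [-0.078, 0.156, 0.063, 0.0, 0.0, 0.976]
3 x [0.0, 0.0, 0.908, 0.0, 0.0, 0.0]
```

drive_tool:
  commands:
    - [-0.148,-0.054,-0.041,0.222,0.248,0.895]
    - [-0.148,-0.054,-0.041,0.222,0.248,0.895]
    - [-0.148,-0.054,-0.041,0.222,0.248,0.895]
    - [-0.148,-0.054,-0.041,0.222,0.248,0.895]
    - [-0.148,-0.054,-0.041,0.222,0.248,0.895]
    - [-0.148,-0.054,-0.041,0.222,0.248,0.895]
    - [-0.148,-0.054,-0.041,0.222,0.248,0.895]
    - [-0.148,-0.054,-0.041,0.222,0.248,0.895]
    - [-0.148,-0.054,-0.041,0.222,0.248,0.895]
    - [-0.148,-0.054,-0.041,0.222,0.248,0.895]
    - [-0.148,-0.054,-0.041,0.222,0.248,0.895]
    - [-0.148,-0.054,-0.041,0.222,0.248,0.895]
    - [-0.148,-0.054,-0.041,0.222,0.248,0.895]
    - [-0.148,-0.054,-0.041,0.222,0.248,0.895]
    - [-0.148,-0.054,-0.041,0.222,0.248,0.895]
    - [-0.148,-0.054,-0.041,0.222,0.248,0.895]

```text
time: 27.0
tool_pos: [0.5601, -0.0, 0.3327]
ee_rot: [-3.13, -0.004, 1.797]
wrist_force: [0.7, -0.6, -0.0]
width: 0.0567
finger_force: 0.0
```

drive_tool:
  commands:
    - [-0.078,0.156,0.063,0,0,0.976]
    - [-0.078,0.156,0.063,0,0,0.976]
    - [-0.078,0.156,0.063,0,0,0.976]
    - [-0.078,0.156,0.063,0,0,0.976]
    - [-0.078,0.156,0.063,0,0,0.976]
    - [-0.078,0.156,0.063,0,0,0.976]
    - [-0.078,0.156,0.063,0,0,0.976]
    - [-0.078,0.156,0.063,0,0,0.976]
    - [-0.078,0.156,0.063,0,0,0.976]
    - [-0.078,0.156,0.063,0,0,0.976]
    - [-0.078,0.156,0.063,0,0,0.976]
    - [-0.078,0.156,0.063,0,0,0.976]
    - [-0.078,0.156,0.063,0,0,0.976]
    - [-0.078,0.156,0.063,0,0,0.976]
    - [-0.078,0.156,0.063,0,0,0.976]
    - [-0.078,0.156,0.063,0,0,0.976]
    - [0,0,0,0,0,0]

```text
time: 29.12
tool_pos: [0.6166, -0.083, 0.2918]
ee_rot: [-3.137, 0.011, 0.239]
wrist_force: [-0.2, -0.1, -0.3]
width: 0.0562
finger_force: 0.0
```

Run:
```python
from bench import snapshot
from h import *
np.set_printoptions(precision=4,suppress=True)
A=now(); print(A)
for n in("wrist","scene","side"):
    s=snapshot(n); W=cloud(s); m=mask(s,"orange",((.5,.75),(-.2,.05),(.15,.25)),W)
    if m.sum(): print(n,m.sum(),"mean",W[m].mean(0))
row(A,T([.617,-.083,.191],[np.pi,0,.239]),3)
```

```text
[[ 0.9716  0.2365 -0.0116  0.6166]
 [ 0.2366 -0.9716  0.0014 -0.083 ]
 [-0.0109 -0.0041 -0.9999  0.2918]
 [ 0.      0.      0.      1.    ]]
wrist 1159 mean [ 0.6187 -0.0828  0.2344]
scene 204 mean [ 0.6215 -0.0752  0.2105]
side 169 mean [ 0.6161 -0.0735  0.2061]
3 x [0.009, 0.003, 0.84, -0.014, 0.036, -0.001]
```

drive_tool:
  commands:
    - [0.009,0,0.84,0,0.036,0]
    - [0.009,0,0.84,0,0.036,0]
    - [0.009,0,0.84,0,0.036,0]
    - [0,0,0,0,0,0]

```text
time: 29.78
tool_pos: [0.6156, -0.0816, 0.1904]
ee_rot: [-3.136, 0.003, 0.239]
wrist_force: [0.6, -0.5, 0.2]
width: 0.0563
finger_force: 0.0
```

drive_tool:
  commands:
    - [0,0,0,0,0,0]
    - [0,0,0,0,0,0]
    - [0,0,0,0,0,0]
    - [0,0,0,0,0,0]
    - [0,0,0,0,0,0]
    - [0,0,0,0,0,0]
  gripper: 1

```text
time: 30.52
tool_pos: [0.6181, -0.0827, 0.1955]
ee_rot: [-3.141, -0.007, 0.238]
wrist_force: [0.9, -1.2, 4.4]
width: 0.0235
finger_force: 30.0
```

Run:
```python
from h import *
c=np.array([.510,-.1085]); A=now(); v=A[:2,3]-c; print(A[:3,3],np.linalg.norm(v),b:=np.degrees(np.arctan2(*v)))
r=np.linalg.norm(v); yaw=np.arctan2(A[1,0],A[0,0]); t=np.radians(15.8); th=np.radians(b)-t
B=T(np.r_[c+r*np.array([np.sin(t),np.cos(t)]),A[2,3]],[np.pi,0,yaw+th]); row(A,B,16); print(B[:3,3])
```

```text
[ 0.61814366 -0.08270491  0.19553286] 0.11117750898486803 76.5841414951119
16 x [-0.005, -0.184, 0.0, 0.002, -0.004, -0.663]
[ 0.54027144 -0.001523    0.19553286]
```

drive_tool:
  commands:
    - [-0.005,-0.184,0,0,0,-0.663]
    - [-0.005,-0.184,0,0,0,-0.663]
    - [-0.005,-0.184,0,0,0,-0.663]
    - [-0.005,-0.184,0,0,0,-0.663]
    - [-0.005,-0.184,0,0,0,-0.663]
    - [-0.005,-0.184,0,0,0,-0.663]
    - [-0.005,-0.184,0,0,0,-0.663]
    - [-0.005,-0.184,0,0,0,-0.663]
    - [-0.005,-0.184,0,0,0,-0.663]
    - [-0.005,-0.184,0,0,0,-0.663]
    - [-0.005,-0.184,0,0,0,-0.663]
    - [-0.005,-0.184,0,0,0,-0.663]
    - [-0.005,-0.184,0,0,0,-0.663]
    - [-0.005,-0.184,0,0,0,-0.663]
    - [0,0,0,0,0,0]
    - [0,0,0,0,0,0]

```text
time: 32.52
tool_pos: [0.5529, -0.0079, 0.1954]
ee_rot: [3.139, -0.001, 1.165]
wrist_force: [-2.2, -4.5, 6.6]
width: 0.0237
finger_force: 30.0
```

Run:
```python
from h import *
c=np.array([.510,-.1085]); A=now(); v=A[:2,3]-c; print(A[:3,3],np.linalg.norm(v),b:=np.degrees(np.arctan2(*v)))
r=np.linalg.norm(v); yaw=np.arctan2(A[1,0],A[0,0]); t=np.radians(15.8); th=np.radians(b)-t
B=T(np.r_[c+r*np.array([np.sin(t),np.cos(t)]),A[2,3]],[np.pi,0,yaw+th]); row(A,B,2); print(B[:3,3])
```

```text
[ 0.55290448 -0.00787027  0.19544753] 0.10939441275001219 23.091453984697917
2 x [-0.006, -0.174, 0.0, 0.014, -0.002, -0.636]
[ 0.53978594 -0.00323873  0.19544753]
```

drive_tool:
  commands:
    - [-0.006,-0.174,0,0,0,-0.636]
    - [-0.006,-0.174,0,0,0,-0.636]
    - [0,0,0,0,0,0]
    - [0,0,0,0,0,0]

```text
time: 33.02
tool_pos: [0.5399, -0.0035, 0.1955]
ee_rot: [3.138, 0.0, 1.292]
wrist_force: [-2.3, -6.1, 6.4]
width: 0.0237
finger_force: 30.0
```

drive_tool:
  commands:
    - [0,0,0,0,0,0]
    - [0,0,0,0,0,0]
    - [0,0,0,0,0,0]
    - [0,0,0,0,0,0]
    - [0,0,-0.8,0,0,0]
    - [0,0,-0.8,0,0,0]
    - [0,0,-0.8,0,0,0]
    - [0,0,-0.8,0,0,0]
    - [-0.3,-0.3,-0.8,0,0,-0.7]
    - [-0.3,-0.3,-0.8,0,0,-0.7]
    - [-0.3,-0.3,-0.6,0,0,-0.7]
    - [-0.3,-0.3,0,0,0,-0.7]
    - [0,0,0,0,0,0]
  gripper: 0.4

```text
time: 34.65
tool_pos: [0.4841, -0.0413, 0.4107]
ee_rot: [3.136, -0.003, 1.572]
wrist_force: [0.7, 0.9, -0.6]
width: 0.0559
finger_force: 0.0
```

```bash
cat > m.py <<'E'
import pickle
from bench import snapshot
from h import *
np.set_printoptions(precision=4,suppress=True)
s=snapshot("wrist"); pickle.dump(s,open("w7.pkl","wb")); cv2.imwrite("pics/w7.png",s["image"]); W=cloud(s)
print(now()[:3,3])
br=lambda d:np.degrees(np.arctan2(d[0],d[1])); c=np.array([.5095,-.1085])
m=mask(s,"orange")&(W[...,2]>.228); cc,r=cv2.minEnclosingCircle(np.argwhere(m)[:,::-1].astype(np.float32)); p=rayz(s,*cc,.233)[:2]; print("post",cc,p,br(p-c),np.linalg.norm(p-c))
# lens glass/ring
L=c+.165*(p-c)/np.linalg.norm(p-c)
lz=(np.abs(W[...,2]-.167)<.008)&(np.hypot(W[...,0]-L[0],W[...,1]-L[1])<.05)
pts=np.array([rayz(s,u,v,.165)[:2] for v,u in np.argwhere(lz)],np.float32)
if len(pts)>50:
    h=cv2.convexHull(pts*1000); e=cv2.minEnclosingCircle(h); l=np.array(e[0])/1000; print("lens",l,e[1],br(l-c),np.linalg.norm(l-c),"lens-post",br(l-p))
# column cap
z=W[...,2]; q=(np.abs(z-.182)<.004)&(np.hypot(W[...,0]-c[0],W[...,1]-c[1])<.04)
if q.sum()>50: k,rr=cv2.minEnclosingCircle(np.argwhere(q)[:,::-1].astype(np.float32)); k=rayz(s,*k,.183)[:2]; print("col",k,rr,"post-col",br(p-k))
g=mask(s,"green",((.45,.62),(-.2,.05),(.115,.135)),W).astype(np.uint8); n,lb,st,ce=cv2.connectedComponentsWithStats(g)
if n>1:
    g=lb==1+np.argmax(st[1:,4]); q=np.array([rayz(s,u,v,.126)[:2] for v,u in np.argwhere(g)])
    d=q-c; t=q[np.argmax(np.hypot(*d.T))]; print("vane tip",t,br(t-c),np.hypot(*(t-c)),"px",len(q))
E
python3 m.py
```

```text
[ 0.4845 -0.041   0.41  ]
post (318.0, 315.0) [ 0.4927 -0.1329] -145.3887125790151 0.02960942136305518
col [ 0.5109 -0.1071] 23.26487922668457 post-col -144.6444132113711
vane tip [ 0.5339 -0.0151] 14.617466636521383 0.09656988614405937 px 885
```

View pics/w7.png

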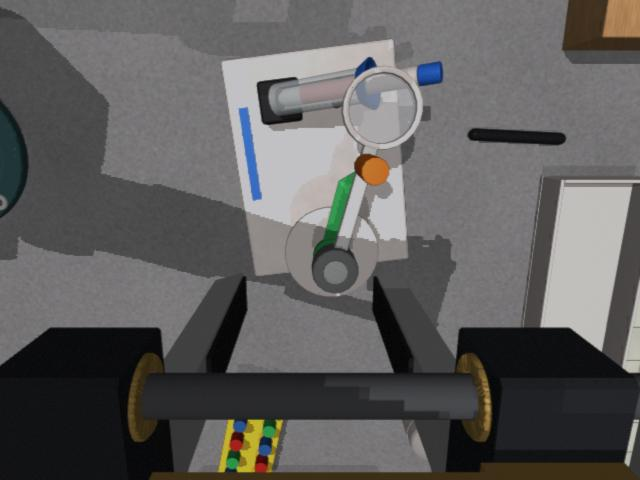

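The stick stays home. The magnifier is back near the vane, with the post at (372,170), the cap at (335,270) and the vane tip at (345,180), but I need a finer angle check. The orange mask also caught the gripper's brass.

```bash
sed -i 's/m=mask(s,"orange")&(W\[...,2\]>.228)/m=mask(s,"orange",((.45,.7),(-.12,.1),(.226,.24)),W)/' m.py
cat > v.py <<'E'
import pickle
from h import *
np.set_printoptions(precision=4,suppress=True)
br=lambda d:np.degrees(np.arctan2(d[...,0],d[...,1]))
for f in("w1.pkl","w2.pkl","w7.pkl"):
    s=pickle.load(open(f,"rb")); W=cloud(s)
    print(f)
    m=mask(s,"orange",((.45,.7),(-.12,.1),(.226,.24)),W); cc,r=cv2.minEnclosingCircle(np.argwhere(m)[:,::-1].astype(np.float32)); p=rayz(s,*cc,.233)[:2]
    q=(np.abs(W[...,2]-.182)<.004)&(np.hypot(W[...,0]-.511,W[...,1]+.1085)<.03)
    pts=np.argwhere(q)[:,::-1].astype(np.float32); k,rr=cv2.minEnclosingCircle(pts); kc=rayz(s,*k,.183)[:2]
    print("post",p,"cap",k,rr,kc,"post-cap",br(p-kc),np.linalg.norm(p-kc))
    g=mask(s,"green",((.45,.62),(-.2,.05),(.11,.14)),W); pp=np.array([rayz(s,u,v,.127)[:2] for v,u in np.argwhere(g)])
    for c in (np.array([.511,-.1085]),):
        d=pp-c; rad=np.hypot(*d.T); b=br(d)
        for lo in range(30,105,10):
            i=(rad>lo/1e3)&(rad<(lo+10)/1e3)
            if i.sum()>10: print(lo,i.sum(),"bearing lo/mid/hi",b[i].min().round(1),((b[i].min()+b[i].max())/2).round(1),b[i].max().round(1))
E
python3 v.py
```

```text
w1.pkl
post [ 0.545  -0.0052] cap (340.0, 273.1666564941406) 22.106538772583008 [ 0.511  -0.1073] post-cap 18.382483086017807 0.1076395941131633
30 116 bearing lo/mid/hi -11.2 2.6 16.4
40 118 bearing lo/mid/hi -5.3 5.8 17.0
50 129 bearing lo/mid/hi -1.8 7.7 17.3
60 131 bearing lo/mid/hi 1.5 9.4 17.3
70 141 bearing lo/mid/hi 3.0 10.3 17.5
80 96 bearing lo/mid/hi 5.8 11.7 17.6
w2.pkl
post [ 0.6173 -0.0824] cap (292.5, 363.0) 21.10104751586914 [ 0.5116 -0.1057] post-cap 77.59804064431202 0.10831141399338383
30 192 bearing lo/mid/hi -12.3 14.0 40.3
40 187 bearing lo/mid/hi -5.6 14.1 33.8
50 196 bearing lo/mid/hi -1.7 14.0 29.7
60 197 bearing lo/mid/hi 0.9 14.5 28.0
70 197 bearing lo/mid/hi 2.7 14.3 25.8
80 183 bearing lo/mid/hi 4.1 14.1 24.2
90 57 bearing lo/mid/hi 8.3 13.6 18.9
w7.pkl
post [ 0.5392 -0.0028] cap (335.0, 270.5) 23.26487922668457 [ 0.5109 -0.1071] post-cap 15.146588680231062 0.10807950399746302
30 105 bearing lo/mid/hi -12.9 -0.8 11.4
40 105 bearing lo/mid/hi -5.2 3.5 12.3
50 109 bearing lo/mid/hi -1.8 5.4 12.7
60 111 bearing lo/mid/hi 0.4 6.8 13.1
70 116 bearing lo/mid/hi 2.8 8.0 13.3
80 108 bearing lo/mid/hi 3.9 8.8 13.6
90 28 bearing lo/mid/hi 9.0 11.4 13.7
```

Run:
```python
from h import *
A=now(); B=row(A,T([.5395,-.003,.30],[np.pi,0,1.31])); row(B,T([.5395,-.003,.193],[np.pi,0,1.31]))
```

```text
3 x [0.354, 0.428, 0.918, 0.013, -0.012, 0.874]
3 x [0.0, 0.0, 0.892, 0.0, 0.0, 0.0]
```

drive_tool:
  commands:
    - [0.265,0.321,0.69,0.01,-0.01,0.655]
    - [0.265,0.321,0.69,0.01,-0.01,0.655]
    - [0.265,0.321,0.69,0.01,-0.01,0.655]
    - [0.265,0.321,0.69,0.01,-0.01,0.655]
    - [0,0,0,0,0,0]
    - [0,0,0.89,0,0,0]
    - [0,0,0.89,0,0,0]
    - [0,0,0.89,0,0,0]
    - [0,0,0,0,0,0]

```text
time: 35.83
tool_pos: [0.5379, -0.0036, 0.1908]
ee_rot: [-3.135, 0.002, 1.312]
wrist_force: [-0.5, 0.3, 0.1]
width: 0.0563
finger_force: 0.0
```

drive_tool:
  commands:
    - [0,0,0,0,0,0]
    - [0,0,0,0,0,0]
    - [0,0,0,0,0,0]
    - [0,0,0,0,0,0]
    - [0,0,0,0,0,0]
    - [0,0,0,0,0,0]
  gripper: 1

```text
time: 36.58
tool_pos: [0.54, -0.0037, 0.194]
ee_rot: [3.14, 0.001, 1.312]
wrist_force: [-0.3, 0.5, 6.1]
width: 0.0232
finger_force: 30.0
```

Run:
```python
from h import *
A=now(); print(A[:3,3],np.degrees(np.arctan2(A[0,3]-.511,A[1,3]+.1085)))
```

```text
[ 0.540004   -0.00371471  0.1939796 ] 15.471798367178314
```

drive_tool:
  commands:
    - [0,-0.025,0,0,0,-0.085]
    - [0,-0.025,0,0,0,-0.085]
    - [0,0,0,0,0,0]
    - [0,0,0,0,0,0]

```text
time: 37.08
tool_pos: [0.5385, -0.0033, 0.194]
ee_rot: [3.139, 0.0, 1.329]
wrist_force: [0.8, 1.1, 5.5]
width: 0.0234
finger_force: 30.0
```

drive_tool:
  commands:
    - [0,0,0,0,0,0]
    - [0,0,0,0,0,0]
    - [0,0,0,0,0,0]
    - [0,0,0,0,0,0]
    - [0,0,-0.8,0,0,0]
    - [0,0,-0.8,0,0,0]
    - [0,0,-0.8,0,0,0]
    - [0,0,-0.8,0,0,0]
    - [-0.3,-0.3,-0.8,0,0,-0.7]
    - [-0.3,-0.3,-0.8,0,0,-0.7]
    - [-0.3,-0.3,-0.6,0,0,-0.7]
    - [-0.3,-0.3,0,0,0,-0.7]
    - [0,0,0,0,0,0]
  gripper: 0.4

```text
time: 38.7
tool_pos: [0.4836, -0.0443, 0.4097]
ee_rot: [3.141, 0.001, 1.607]
wrist_force: [0.4, -0.3, -0.0]
width: 0.0566
finger_force: 0.0
```

```bash
python3 m.py; python3 v.py | sed -n '/w7/,$p'
python3 - <<'E'
from bench import snapshot
from h import *
s=snapshot("side"); W=cloud(s); m=mask(s,"blue",((.565,.85),(.0,.25),(.08,.3)),W); print("back end",W[m].mean(0),((W[m]-M)@ax()).max())
E
```

```text
[ 0.4839 -0.044   0.409 ]
post (376.375, 168.2083282470703) [ 0.5377 -0.0026] 14.901096456962954 0.10962375663623165
lens [0.551  0.0465] 43.22198486328125 14.983479583279516 0.16046920772830167 lens-post 15.161098139637726
col [ 0.5107 -0.1077] 23.22288703918457 post-col 14.41350529251817
vane tip [ 0.5319 -0.0151] 13.493467872420595 0.09603028148085567 px 847
w7.pkl
post [ 0.5377 -0.0026] cap (334.2173767089844, 268.5) 23.22288703918457 [ 0.5107 -0.1077] post-cap 14.41350529251817 0.10851201962887574
30 100 bearing lo/mid/hi -12.5 -0.9 10.8
40 99 bearing lo/mid/hi -6.9 2.3 11.5
50 106 bearing lo/mid/hi -2.2 4.9 12.0
60 106 bearing lo/mid/hi 0.7 6.5 12.4
70 109 bearing lo/mid/hi 2.1 7.4 12.7
80 100 bearing lo/mid/hi 3.7 8.3 12.8
90 22 bearing lo/mid/hi 9.3 11.1 12.9
back end [0.60027604 0.09007731 0.153858  ] 0.06873521929386342
```

The arm now points at 14.2–14.4°, against about 14.1° for the vane. The vane hasn't moved, and the stick is home. Nothing is touching, so I'll hand it in.

```bash
python3 -c "
from bench import close_job
print(close_job())"
```

```text
the job is handed in; nothing more can be done
None
```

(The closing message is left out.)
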